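# Hold a heat sink flush on a tilted test pad

### The job

Lift the orange protective cover off the heat sink and hang it astride the steel rail, letting go of it there. Then take the heat sink by its tall middle fin, lay its base flush, square and centred on the sloped copper pad of the blue test stage, and press the sprung pad about halfway in (roughly 7 N); finish while still gripping and pressing it like that, neither released nor pushed to the stop. Leave the jar, tape roll, small carton, screwdriver and pliers where they are.

Things in the scene. Friction and masses are not known exactly. Their poses are not given: they have to be found in the camera images.
- sink: black heat sink, bare aluminium middle fin, 0.13-0.20 kg, under the cover at the start (same centre and heading to about 1 mm, 0.02 rad; stays put when the cover is lifted straight up). Base 50 (x) x 44 (y) x 6 mm; low fins along x reach 22 mm above the underside. Middle fin to grip: 36 mm along x, 10 mm thick in y, top 50 mm above the underside. Origin: centre of underside, z up out of the fins
- cover: orange rigid cover, about 0.1 kg, upside-down U open at both y ends: roof 70 (x) x 56 (y) x 4 mm, its underside 62 mm above the feet; two legs 4 mm thick along y, inner faces at x = +-31 mm. On the roof a grip rib 40 mm along x, 10 mm thick in y, from 66 to 98 mm above the feet. Stands over the heat sink. Origin: centre between the feet at bench level; z up
- cover_roof (a point): centre of the underside of the cover's roof (62 mm above the cover's origin), axes as the cover's; hung, this rests on the rail's bar with one leg on each side of the bar
- rail_mid (a point): middle of the axis of the rail's steel bar: bar 12 mm thick, axis 160 mm above the bench, along this point's y, about 160 mm long between two posts that reach no higher than the bar; z up. Fixed to the bench. May stand on the left or the right.
- rail: the rail (bar and posts); origin on the bench under the middle of the bar, y along the bar; fixed
- pad_face (a point): centre of the copper pad's top face on the blue stage (across from the rail, left or right). z: normal out of the pad, x up the slope, y level. Pad 70 (x) x 64 (y) mm, 16 mm proud of a grey plate 118 x 108 mm. Slope 0.15-0.35 rad, random, locked by stiff friction; low edge at -x, so it looks up and towards the robot. Two aluminium cheeks at y = +-60 mm reach 80 mm above the bench
- stage: the blue test stage: base 150 (x) x 140 (y) mm, 20 mm high, fixed to the bench, with the tilting plate and sprung pad on it; origin under the centre of its base, x away from its low edge
- pad (a joint): how far the pad is pressed in along its normal, m: 0 out, 0.012 at the stop. Spring about 1.2 N per mm with about 1 N preload, so 0.006 (halfway) takes about 8 N including the heat sink's own weight
- jar: pale, frosted screw jar with a white cap, 56 mm across, 75 mm high, loose; origin under its centre; leave alone
- tape: yellow tape roll lying flat, 90 mm across, 22 mm high, loose; origin under its centre; leave alone
- relay_box: small cardboard carton 80 x 60 x 45 mm, loose; origin under its centre; leave alone
- driver: red-handled screwdriver, 170 mm long, lying along its x, about 30 mm high at most, loose; leave alone
- pliers: red-handled pliers, about 130 mm long, lying along their x, 14 mm high, loose; leave alone
There are look-alikes about, which are no part of the job. Leave any black or green look-alike of the cover alone.

How it is judged:
By the outcome, as a careful person would: the job done as asked, in the order asked, and still so for the second after the job is handed in, while the arm keeps its last pose, push and grip.
It also fails if it takes over 51 s, if anything falls off the work surface, if the arm or the gripper's body presses on something with over 40 N, if the wrist force passes 120 N, or if a joint passes its speed limit or range.

### The arm

A 6-joint arm with a two-finger parallel gripper is mounted at the origin on the work surface. World frame = base frame: x ahead of the robot, y to its left, z up, the work surface at z = 0. Lengths are in m, angles in rad, forces in N, time in s.
With the tool pointing down it reaches from about 0.375 to 0.9 m from the base axis. Payload 3.1 kg.
Tool frame: the origin (TCP) lies between the finger pads; the fingertips stand manip.finger_overhang ahead of it and the grasp point (between the pads) lies 5 mm behind it (manip.finger_overhang is the distance from the TCP to the fingertips, in m); z points along the fingers, y is the line along which they close (so a half turn about z gives the same grasp; the last joint's range is limited). The gripper opens to 85 mm and grips with 20 to 120 N. Pads are 22 mm wide; open, the fingers measure 114 mm over their backs; the gripper's body (76 mm by 85 mm) begins 54 mm behind the grasp point. The pads swing forward as they close: fully open they stand 13 mm farther back than shut.
Start: joints at [-1.333, 0.527, 1.433, -0, 1.181, -0.178], TCP at [0.252, -0.572, 0.245] pointing down, gripper open.
Joint ranges: [-3.08, 3.08], [-0.75, 2.2], [0.22, 2.44], [-1.43, 4.57], [0, 2.65], [-2.85, 2.85]. Speed limits (rad/s): [2.79, 2.79, 3.14, 3.14, 3.14, 3.14].

### API

Orientations are given as a unit quaternion [x, y, z, w].
In Python, from station import manip gives the robot as it stands.
- The arm moves only by the tool drive_tool, never from a script. Its argument "plan" is a list of rows, each a list of 7 numbers: the shift along the tool's x, y, z in m, then the turn, a rotation vector about the tool's x, y, z in degrees, then the opening, from -1 (shut) to 1 (fully open). In form: [[x, y, z, wx, wy, wz, gripper], ...]. A call has 1 to 10 rows; each row shifts and turns the commanded pose from where the row before left it, along the tool's axes as they then stand; what a row does not reach is not made up. A row lasts 1/10 s, in which the tool goes at most 50 mm and 8.59 degrees, less where a joint would pass 70% of its speed; a pose out of reach is approached as far as the arm can. A call is refused whole if a number of a shift passes 0.05 or a number of a turn 8.59, either way. A call with a gripper value outside its range is refused whole. The fingers move at their own pace and stop on an object; "newtons" is the grip in N (left out, the last holds). Time passes only in rows, so rows that do not move let the fingers close. It gives the time, the measured TCP pose, the force, the opening and the grip force at its end, in the units of the state.
- manip.sense(): the state, without advancing time (a new reading comes with each control period).
- manip.snapshot(name): name is "scene" or "top" or "wrist"; returns a dict with "image" (480x640x3 uint8, red, green, blue), "z_map" (480x640 float32, m along the optical axis (not along the pixel's ray), 0 where there is no reading), "fov_y" (degrees; the focal length in pixels is half the picture's height over the tangent of half this angle, whatever the lens; pixels are square), "cx", "cy" (the principal point, pixels), "k1" (the pictures are not rectified: a ray, as slopes to the right and down, at radius r is drawn at 1 + k1 r^2 times it, then the intrinsics apply), "extrinsics" (4x4, takes a point from camera to world coordinates); the wrist camera has in their place "mount" (4x4, takes a point from camera to tool coordinates, whose origin is the TCP and whose axes are the flange's). Camera axes: x right, y up, looking along -z (the intrinsics and any distortion apply to the point x, -y, -z); pixel columns grow to the right and rows downward; lengths in m; the calibration is good to about 2 mm. A picture is of the moment at which its call begins: read the wrist's pose just before it.
- manip.sign_off(): hands the job in; it is judged then, once.
The state is a dict: "t": time; "q": joint angles; "qd": joint speeds; "tau": joint torques, N m; "tcp_pos": TCP position; "tool_rot": TCP orientation; "force": force on the tool from outside, world axes, zero at the start; "ft_torque": the same for the moment, N m; "finger_gap": opening from 0.0 (shut) to 1.0 (fully open); "gripper_force": force on a finger pad.
Only numpy, scipy, OpenCV 4.12 (cv2) and the standard library are available. Lean on these libraries where they do the work, as an engineer would, in place of code of your own. Each camera call takes 0.05 s, during which the arm holds its last target. There are 200 camera calls.

## Working session

There is one attempt and no reset: what is moved stays moved. The work goes in short steps, Python scripts to look and compute and a tool call to move; the robot and the scene stay as the last step left them, time stands still between calls to the robot, and variables do not carry over. Pictures are saved under pics/ and viewed, at most 10 in all, crops included, and the job is handed in when it is done.

Besides the shell and the picture viewer there is one more tool, called after "Request:" in YAML: its name, and indented under it one key for each argument. drive_tool: Moves the arm, as the interface text tells. Its arguments: {"type":"object","properties":{"plan":{"type":"array"},"newtons":{"type":"number"}},"required":["plan"]}

```bash
ls; mkdir -p pics; cat > h.py <<'E'
import numpy as np, cv2
from station import manip
from scipy.spatial.transform import Rotation as R
def snap(n):
    s=manip.sense(); d=manip.snapshot(n)
    if n=="wrist":
        T=np.eye(4);T[:3,:3]=R.from_quat(s["tool_rot"]).as_matrix();T[:3,3]=s["tcp_pos"]
        d["extrinsics"]=T@np.array(d["mount"])
    return d
def cloud(d):
    f=240/np.tan(np.radians(d["fov_y"])/2)
    v,u=np.mgrid[0:480,0:640].astype(float)
    K=np.array([[f,0,d["cx"]],[0,f,d["cy"]],[0,0,1]])
    p=cv2.undistortPoints(np.stack([u.ravel(),v.ravel()],1)[:,None],K,np.array([d["k1"],0,0,0.])).reshape(480,640,2)
    z=d["z_map"]
    P=np.stack([p[...,0]*z,-p[...,1]*z,-z],-1)
    E=np.array(d["extrinsics"])
    W=P@E[:3,:3].T+E[:3,3]
    W[z<=0]=np.nan
    return W
def save(d,n): cv2.imwrite("pics/"+n,cv2.cvtColor(d["image"],cv2.COLOR_RGB2BGR))
E
python3 - <<'E'
from h import *
import pickle
for n in("scene","top"):
    d=snap(n);save(d,n+"0.png");pickle.dump(d,open(n+"0.pkl","wb"))
    print(n,d["fov_y"],d["cx"],d["cy"],d["k1"],np.round(d["extrinsics"],3).tolist(),(d["z_map"]>0).mean())
print(manip.finger_overhang,manip.sense())
E
```

```text
pics
scene 43.50386346725185 325.90739214443295 241.8778357135595 -0.050060641810751975 [[0.761, -0.416, 0.498, 1.083], [0.649, 0.507, -0.567, -0.593], [-0.016, 0.755, 0.656, 0.824], [0.0, 0.0, 0.0, 1.0]] 0.9959765625
top 55.57749796209127 317.0917707437453 242.16688573642634 -0.0735438270547451 [[0.019, 0.982, -0.188, 0.407], [-1.0, 0.019, -0.004, 0.004], [-0.001, 0.188, 0.982, 0.966], [0.0, 0.0, 0.0, 1.0]] 0.9958528645833333
0.014 {'t': 0.1, 'q': array([-1.33352803e+00,  5.28404287e-01,  1.43377831e+00,  4.03136851e-05,
        1.18139466e+00, -1.78459617e-01]), 'qd': array([ 1.03418303e-03,  4.08959481e-05, -3.30288905e-03,  8.58295383e-04,
        2.11875042e-04,  2.33323019e-03]), 'tau': array([-4.58940508e-05, -4.43304920e+01, -1.78587162e+01, -1.76702060e-04,
        3.87457141e-03,  7.03485110e-07]), 'tcp_pos': array([ 0.25232282, -0.57112986,  0.24441103]), 'tool_rot': array([ 9.78475064e-01,  2.06362700e-01, -1.05415168e-05, -9.92417885e-04]), 'force': array([ 0.25003663, -0.95251067, -0.15620679]), 'ft_torque': array([-0.02573414,  0.08058941, -0.01717096]), 'gripper_force': 0.0, 'finger_gap': 1.0011568433403273}
```

View pics/scene0.png

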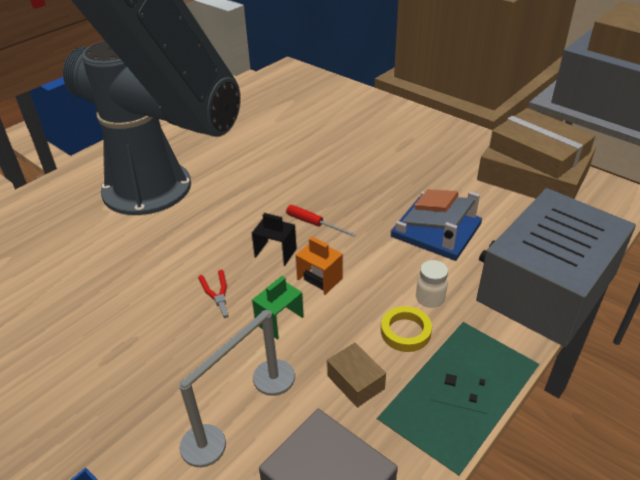

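View pics/top0.png

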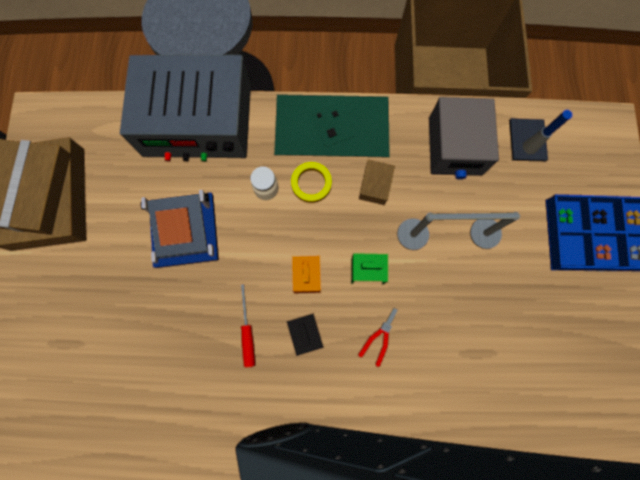

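The scene view shows the orange cover at (320,262), with the green and black look-alikes beside it, the rail at (230,350) and the stage at (437,220). In the top view the cover is at (306,273), the rail bar runs from (428,217) to (517,215), and the copper pad is at (174,227).

```bash
cat > m.py <<'E'
from h import *
import pickle
def planefit(P):
    c=P.mean(0);return c,np.linalg.svd(P-c)[2]
for n in("top","scene"):
    d=pickle.load(open(n+"0.pkl","rb"));W=cloud(d)
    H=cv2.cvtColor(d["image"],cv2.COLOR_RGB2HSV);x,y,z=W[...,0],W[...,1],W[...,2]
    ok=np.isfinite(z)
    print(n,"bench z",np.nanmedian(z[ok&(abs(z)<.02)]))
    h,s,v=H[...,0],H[...,1],H[...,2]
    m=ok&(abs(x-.45)<.12)&(abs(y)<.12)&(h>6)&(h<19)&(s>215)&(z>.04)
    roof=m&(abs(z-.064)<.007); rib=m&(z>.085)
    for nm,k in(("roof",roof),("rib",rib)):
        k=cv2.morphologyEx(k.astype(np.uint8),cv2.MORPH_OPEN,np.ones((2,2)))>0
        P=W[k]
        r=cv2.minAreaRect((P[:,:2]*1000).astype(np.float32)) if len(P) else None
        print(nm,len(P),r,P.mean(0) if len(P) else 0, np.median(P[:,2]) if len(P) else 0)
    # copper
    m=ok&(y>.2)&(y<.5)&(x>.35)&(x<.7)&(z>.03)&(h<12)&(s>110)
    nn,lab,st,_=cv2.connectedComponentsWithStats(m.astype(np.uint8));m=lab==1+st[1:,4].argmax()
    m=cv2.erode(m.astype(np.uint8),np.ones((3,3)))>0
    P=W[m];c,V=planefit(P);nv=V[2]*np.sign(V[2][2]);res=(P-c)@nv;P=P[abs(res)<.004]
    c,V=planefit(P);nv=V[2]*np.sign(V[2][2])
    xa=np.array([0,0,1])-nv[2]*nv;xa/=np.linalg.norm(xa);ya=np.cross(nv,xa)
    q=np.stack([(P-c)@xa,(P-c)@ya],1)*1000
    r=cv2.minAreaRect(q.astype(np.float32))
    print("copper",len(P),c,"n",nv,"slope",np.arccos(nv[2]),"upx",xa,"yaw",np.arctan2(xa[1],xa[0]),r,"ctr",c+xa*r[0][0]/1e3+ya*r[0][1]/1e3)
    # blue base yaw
    b=ok&(y>.2)&(y<.55)&(x>.3)&(x<.75)&(h>100)&(h<125)&(s>150)&(abs(z-.02)<.012)
    P=W[b]; r=cv2.minAreaRect((P[:,:2]*1000).astype(np.float32)); print("base",len(P),r)
    # rail bar
    m=ok&(y<-.15)&(y>-.55)&(x>.35)&(x<.75)&(z>.145)&(z<.18)
    nn,lab,st,_=cv2.connectedComponentsWithStats(m.astype(np.uint8));m=lab==1+st[1:,4].argmax()
    P=W[m];print("bar",len(P),P.min(0),P.max(0),cv2.minAreaRect((P[:,:2]*1000).astype(np.float32)),P.mean(0))
E
python3 m.py
```

```text
top bench z 0.00046254432674947
roof 813 ((514.2282104492188, 27.315771102905273), (67.01046752929688, 51.41126251220703), 3.2343106269836426) [nan nan nan] nan
rib 101 ((517.058349609375, 26.714534759521484), (42.174678802490234, 7.215046405792236), 1.3941833972930908) [nan nan nan] nan
copper 928 [0.60302789 0.29604205 0.08449866] n [-0.28942208 -0.03945662  0.95638801] slope 0.29642107452177463 upx [0.94762249 0.12918843 0.29209924] yaw 0.1354937124465484 ((-0.7280158996582031, 0.44403076171875), (64.68025207519531, 61.0678596496582), 0.41176292300224304) ctr [0.60227802 0.29638796 0.084286  ]
base 895 ((609.4078979492188, 296.15228271484375), (144.07798767089844, 135.8897247314453), 8.175902366638184)
bar 657 [ 0.60468441 -0.3647778   0.14615786] [ 0.62520752 -0.18956864  0.16968322] ((614.935302734375, -277.22479248046875), (15.08876895904541, 175.30984497070312), 1.9420695304870605) [ 0.61416002 -0.27400482  0.16375074]
scene bench z -0.0007417089784332864
roof 492 ((520.8527221679688, 27.048463821411133), (73.40837860107422, 45.14225387573242), 15.67795181274414) [nan nan nan] nan
rib 63 ((522.6640625, 25.195152282714844), (31.336795806884766, 8.580719947814941), 9.707324981689453) [0.52377337 0.02514147 0.09508294] 0.09552145078573793
copper 507 [0.60922329 0.28987076 0.08474472] n [-0.27469235 -0.06056504  0.95962284] slope 0.2851380236225239 upx [0.93711522 0.20661815 0.2812899 ] yaw 0.2170111346199125 ((-1.5859336853027344, 4.329078674316406), (63.184349060058594, 67.71009063720703), 86.53123474121094) ctr [0.60680498 0.29377062 0.08429862]
base 1271 ((615.7811889648438, 294.3647155761719), (147.09214782714844, 139.9423370361328), 8.863381385803223)
bar 1115 [ 0.60786579 -0.36768044  0.14516382] [ 0.62864421 -0.19188263  0.16905535] ((616.941650390625, -279.7900085449219), (16.906919479370117, 176.03236389160156), 2.3460023403167725) [ 0.61995034 -0.28690219  0.16131283]
```

```bash
cat > p.py <<'E'
from h import *
def rot(yaw,pitch=0):
    """tool-down rotation, tool x heading yaw; pitch = slope of pad (tool z = -pad normal)"""
    return R.from_euler('z',yaw)*R.from_euler('y',-pitch)*R.from_euler('x',np.pi)
def plan(pos,rt,n,g):
    s=manip.sense();p=np.array(s["tcp_pos"]);r=R.from_quat(s["tool_rot"])
    p0=p.copy();pos=np.array(pos,float);r0=r;w=(r0.inv()*rt).as_rotvec();out=[]
    for i in range(1,n+1):
        pt=p0+(pos-p0)*i/n;rg=r0*R.from_rotvec(w*i/n)
        a=np.round(r.inv().apply(pt-p),4);b=np.round(np.degrees((r.inv()*rg).as_rotvec()),2)
        p=p+r.apply(a);r=r*R.from_rotvec(np.radians(b));out.append([*a.tolist(),*b.tolist(),g])
    print("[%s]"%",".join("[%s]"%",".join("%g"%(x+0) for x in o) for o in out))
E
python3 - <<'E'
from p import *
plan([.50,.026,.30],rot(.03),15,1)
print(np.round(manip.snapshot("wrist")["mount"],3).tolist())
E
```

```text
[[0.0312,-0.0298,-0.0036,-0.01,0,1.47,1],[0.0304,-0.0305,-0.0037,-0.01,0,1.48,1],[0.0296,-0.0313,-0.0036,0,0,1.47,1],[0.0288,-0.0321,-0.0037,-0.01,0,1.47,1],[0.028,-0.0328,-0.0036,-0.01,0,1.48,1],[0.0271,-0.0335,-0.0037,-0.01,0,1.47,1],[0.0262,-0.0342,-0.0036,0,0,1.47,1],[0.0254,-0.0348,-0.0037,-0.01,0,1.48,1],[0.0244,-0.0355,-0.0037,-0.01,0,1.47,1],[0.0235,-0.0362,-0.0037,-0.01,0,1.47,1],[0.0226,-0.0367,-0.0036,0,0,1.48,1],[0.0217,-0.0372,-0.0037,-0.01,0,1.47,1],[0.0206,-0.0379,-0.0037,-0.01,0,1.47,1],[0.0197,-0.0383,-0.0037,-0.01,0,1.48,1],[0.0187,-0.0388,-0.0037,0,0,1.47,1]]
[[-0.0, 0.96, 0.281, 0.072], [1.0, 0.0, 0.0, -0.0], [-0.0, 0.281, -0.96, -0.129], [0.0, 0.0, 0.0, 1.0]]
```

Request:
drive_tool:
  plan:
    - [0.031, -0.03, -0.004, 0, 0, 1.5, 1]
    - [0.03, -0.0305, -0.0035, 0, 0, 1.5, 1]
    - [0.03, -0.031, -0.0035, 0, 0, 1.5, 1]
    - [0.029, -0.032, -0.0035, 0, 0, 1.5, 1]
    - [0.028, -0.033, -0.0035, 0, 0, 1.5, 1]
    - [0.027, -0.0335, -0.0035, 0, 0, 1.5, 1]
    - [0.026, -0.034, -0.0035, 0, 0, 1.5, 1]
    - [0.0255, -0.035, -0.0035, 0, 0, 1.5, 1]
    - [0.0245, -0.0355, -0.0035, 0, 0, 1.5, 1]
    - [0.0235, -0.036, -0.0035, 0, 0, 1.5, 1]

```text
t: 1.15
tcp_pos: [0.4185, -0.1724, 0.2809]
tool_rot: [0.997, 0.076, 0.0, -0.0]
force: [0.9, -1.2, 0.3]
finger_gap: 1.0
gripper_force: 0.0
```

Request:
drive_tool:
  plan:
    - [0.0225, -0.037, -0.0035, 0, 0, 1.5, 1]
    - [0.0215, -0.037, -0.0035, 0, 0, 1.5, 1]
    - [0.0205, -0.038, -0.0035, 0, 0, 1.4, 1]
    - [0.0195, -0.038, -0.0035, 0, 0, 1.4, 1]
    - [0.0185, -0.039, -0.0035, 0, 0, 1.4, 1]
    - [0, 0, 0, 0, 0, 0, 1]
    - [0, 0, 0, 0, 0, 0, 1]

```text
t: 1.85
tcp_pos: [0.5006, 0.0253, 0.298]
tool_rot: [1.0, 0.016, -0.0, 0.0]
force: [0.3, 0.2, -0.1]
finger_gap: 1.002
gripper_force: 0.0
```

```bash
cat > w.py <<'E'
from p import *
def cover(d,zmin=.088):
    W=cloud(d);H=cv2.cvtColor(d["image"],cv2.COLOR_RGB2HSV);z=W[...,2]
    h,s=H[...,0],H[...,1]
    o=(h>6)&(h<19)&(s>215)
    for nm,lo,hi in(("roof",.058,.075),("rib",.090,.106)):
        k=cv2.erode((o&(z>lo)&(z<hi)).astype(np.uint8),np.ones((3,3)))
        nn,lab,st,_=cv2.connectedComponentsWithStats(k);k=lab==1+st[1:,4].argmax()
        P=W[k];r=cv2.minAreaRect((P[:,:2]*1000).astype(np.float32));print(nm,len(P),np.median(P[:,2]),np.round(r[0],1),np.round(r[1],1),r[2])
E
python3 - <<'E'
from w import *
s=manip.sense();print(s["tcp_pos"],s["tool_rot"])
d=snap("wrist");save(d,"w1.png");cover(d)
E
```

```text
[0.50064622 0.02529659 0.29801898] [ 9.99877200e-01  1.56633902e-02 -4.37939584e-04  2.26000615e-04]Traceback (most recent call last):
  File "<stdin>", line 3, in <module>
  File "w.py", line 8, in cover
    nn,lab,st,_=cv2.connectedComponentsWithStats(k);k=lab==1+st[1:,4].argmax()
                                                             ~~~~~~~~~~~~~~~^^
ValueError: attempt to get argmax of an empty sequence
```

View pics/w1.png

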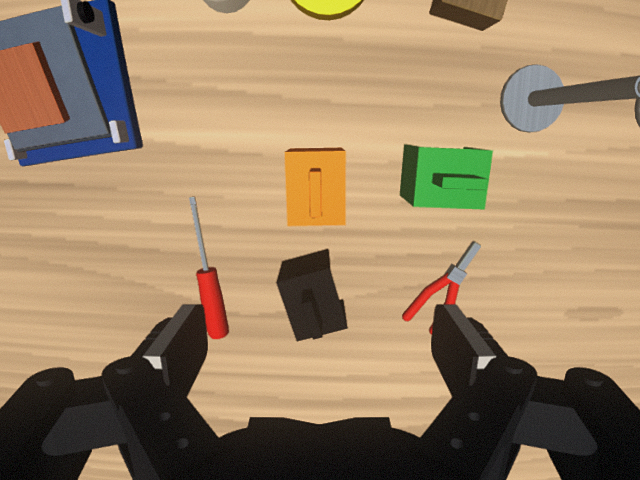

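The wrist view shows the orange cover from above at about (315,187), with its rib running vertically at (315,193). The green look-alike is at (447,177), the black one at (312,295), and the stage is at upper left.

```bash
python3 - <<'E'
from w import *
d=snap("wrist");W=cloud(d);H=cv2.cvtColor(d["image"],cv2.COLOR_RGB2HSV)
print(H[187,300],W[187,300],W[193,315],d["z_map"][187,300],H[193,315],W[240,380],d["fov_y"],d["k1"])
import pickle;pickle.dump(d,open("w1.pkl","wb"))
E
```

```text
[ 18 201 228] [0.51842211 0.04302574 0.06734956] [0.51830419 0.02872675 0.09869826] 0.36030433 [ 17 201 230] [ 4.49835309e-01 -4.71746139e-02 -2.25246186e-04] 63.64671106885474 -0.08301154964082502
```

```bash
sed -i 's/(s>215)/(s>185)\&(h>12)/;s/h<19/h<22/' w.py; python3 - <<'E'
from w import *
import pickle
d=pickle.load(open("w1.pkl","rb"));cover(d)
plan([.517,.027,.14],rot(.04),5,1)
E
```

```text
roof 3246 0.0669404760088877 [517.7  29.9] [68.  52.4] 2.461341619491577
rib 423 0.09897545113249301 [517.2  30. ] [38.2  7.8] 1.6255261898040771
[[0.0034,-0.0006,0.0316,0,0.01,-0.14,1],[0.0034,-0.0005,0.0316,0.01,0.02,-0.14,1],[0.0034,-0.0005,0.0316,0,0.01,-0.14,1],[0.0034,-0.0006,0.0316,0,0.02,-0.14,1],[0.0033,-0.0005,0.0315,0.01,0.01,-0.13,1]]
```

Request:
drive_tool:
  plan:
    - [0.0035, -0.0008, 0.032, 0, 0, 0, 0]
    - [0.0035, -0.0008, 0.032, 0, 0, 0, 0]
    - [0.0035, -0.0007, 0.032, 0, 0, 0, 0]
    - [0.0035, -0.0007, 0.032, 0, 0, 0, 0]
    - [0.0025, 0, 0.031, 0, 0, 0, 0]
    - [0, 0, 0, 0, 0, 0, 0]
  newtons: 50

```text
t: 2.55
tcp_pos: [0.5144, 0.0266, 0.1359]
tool_rot: [1.0, 0.013, -0.005, -0.001]
force: [-0.6, -0.0, -0.2]
finger_gap: 0.5
gripper_force: 0.0
```

```bash
python3 - <<'E'
from w import *
d=snap("wrist");cover(d)
for k in("scene","top"):
  print(k);cover(snap(k))
plan([.517,.029,.088],rot(.035),5,0)
E
```

```text
roof 9567 0.06684514355377091 [517.7  29.6] [69.4 54.3] 2.8136708736419678
rib 1364 0.09883061679991272 [517.5  29.8] [38.6  9. ] 2.851928472518921
scene
roof 393 0.06546077056385746 [520.1  26.6] [65.5 53.1] 2.6662533283233643
rib 19 0.09809274627867237 [522.4  26.4] [26.8  9.2] 2.887969970703125
top
roof 5 0.06527819660491574 [501.4   6.2] [4.4 3.6] 66.24652862548828Traceback (most recent call last):
  File "<stdin>", line 4, in <module>
  File "w.py", line 8, in cover
    nn,lab,st,_=cv2.connectedComponentsWithStats(k);k=lab==1+st[1:,4].argmax()
                                                             ~~~~~~~~~~~~~~~^^
ValueError: attempt to get argmax of an empty sequence
```

```bash
python3 - <<'E'
from w import *
print(manip.sense()["tool_rot"],manip.sense()["tcp_pos"])
plan([.5175,.0293,.087],rot(.048),4,0)
E
```

```text
[9.99910677e-01 1.33537150e-02 5.44513325e-04 1.40522106e-04] [0.51776586 0.02689753 0.14027303]
[[-0.0001,-0.0006,0.0133,0,-0.02,-0.3,0],[0,-0.0006,0.0133,0.01,-0.01,-0.31,0],[-0.0001,-0.0006,0.0134,0,-0.02,-0.3,0],[0,-0.0006,0.0133,0.01,-0.01,-0.31,0]]
```

Request:
drive_tool:
  plan:
    - [0, -0.0006, 0.0133, 0, 0, -0.3, 0]
    - [0, -0.0006, 0.0133, 0, 0, -0.3, 0]
    - [0, -0.0006, 0.0133, 0, 0, -0.3, 0]
    - [0, -0.0006, 0.0133, 0, 0, -0.3, 0]
    - [0, 0, 0, 0, 0, 0, 0]
    - [0, 0, 0, 0, 0, 0, -1]
    - [0, 0, 0, 0, 0, 0, -1]
    - [0, 0, 0, 0, 0, 0, -1]
    - [0, 0, 0, 0, 0, 0, -1]
    - [0, 0, 0, 0, 0, 0, -1]
  newtons: 50

```text
t: 3.7
tcp_pos: [0.5182, 0.0301, 0.0875]
tool_rot: [1.0, 0.025, 0.001, 0.0]
force: [-0.8, -0.5, 6.1]
finger_gap: 0.104
gripper_force: 53.8
```

Request:
drive_tool:
  plan:
    - [0, 0, -0.01, 0, 0, 0, -1]
    - [0, 0, -0.02, 0, 0, 0, -1]
    - [0, 0, -0.03, 0, 0, 0, -1]
    - [0, 0, -0.035, 0, 0, 0, -1]
    - [0, 0, -0.035, 0, 0, 0, -1]
    - [0, 0, -0.035, 0, 0, 0, -1]
    - [0, 0, -0.03, 0, 0, 0, -1]
    - [0, 0, -0.01, 0, 0, 0, -1]
    - [0, 0, 0, 0, 0, 0, -1]
    - [0, 0, 0, 0, 0, 0, -1]

```text
t: 4.7
tcp_pos: [0.5161, 0.0306, 0.2898]
tool_rot: [1.0, 0.025, -0.001, -0.0]
force: [0.5, -0.1, -1.3]
finger_gap: 0.107
gripper_force: 52.7
```

```bash
cat > rail.py <<'E'
from p import *
def rail(d,xlo=.45):
    W=cloud(d);x,y,z=W[...,0],W[...,1],W[...,2];H=cv2.cvtColor(d["image"],cv2.COLOR_RGB2HSV)
    m=(y<-.12)&(y>-.45)&(x>.5)&(x<.75)&(z>.15)&(z<.175)&(H[...,1]<70)
    nn,lab,st,_=cv2.connectedComponentsWithStats(m.astype(np.uint8));m=lab==1+st[1:,4].argmax()
    P=W[m];vx,vy,x0,y0=cv2.fitLine(P[:,:2].astype(np.float32),cv2.DIST_HUBER,0,.01,.01).ravel()
    sg=np.sign(vy);print("bar",len(P),"ang",np.arctan2(-vx*sg,vy*sg),"yrange",np.percentile(P[:,1],[1,99]),"ymid x",x0+vx/vy*(-.278-y0),"ztop",np.percentile(P[:,2],95),cv2.minAreaRect((P[:,:2]*1000).astype(np.float32)))
E
python3 - <<'E'
from rail import *
s=manip.sense();print(s["tcp_pos"],s["tool_rot"],s["force"])
for n in("top","scene"):
    d=snap(n);save(d,n+"1.png");rail(d)
d=snap("wrist");save(d,"w2.png")
import pickle
plan([.616,-.2,.30],rot(.04),8,-1)
E
```

```text
[0.51612982 0.03056124 0.28984069] [ 9.99695711e-01  2.46280417e-02 -1.37045002e-03 -2.56697706e-04] [ 0.50026467 -0.11459038 -1.27456165]
bar 600 ang 0.03359194 yrange [-0.36038662 -0.19064616] ymid x 0.6145736 ztop 0.1675217155378679 ((615.000732421875, -277.0971984863281), (15.362030982971191, 174.73037719726562), 1.8537958860397339)
bar 1012 ang 0.026877 yrange [-0.36553519 -0.19578023] ymid x 0.61972266 ztop 0.16604805395233496 ((618.8964233398438, -279.037841796875), (16.863630294799805, 175.41641235351562), 0.9543156027793884)
[[0.011,0.0294,-0.0014,-0.01,0.03,0.07,-1],[0.0111,0.0294,-0.0014,0,0.03,0.06,-1],[0.0111,0.0293,-0.0014,-0.01,0.03,0.07,-1],[0.0112,0.0294,-0.0014,0,0.03,0.06,-1],[0.0112,0.0293,-0.0014,-0.01,0.03,0.07,-1],[0.0112,0.0294,-0.0014,-0.01,0.03,0.06,-1],[0.0112,0.0293,-0.0013,0,0.02,0.07,-1],[0.0113,0.0293,-0.0014,-0.01,0.03,0.07,-1]]
```

View pics/scene1.png

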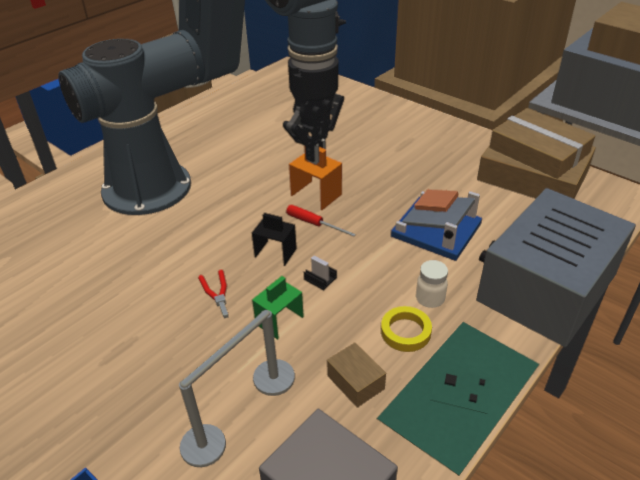

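The cover hangs in the gripper at (316,170), and the heat sink stands bare at (320,272). Next, carry the cover to the rail.

Request:
drive_tool:
  plan:
    - [0.01, 0.02, -0.002, 0, 0, 0.1, -1]
    - [0.0105, 0.033, -0.002, 0, 0, 0.1, -1]
    - [0.0115, 0.038, -0.002, 0, 0, 0.1, -1]
    - [0.0115, 0.038, -0.002, 0, 0, 0.1, -1]
    - [0.0115, 0.038, -0.002, 0, 0, 0.1, -1]
    - [0.0115, 0.038, 0, 0, 0, 0.1, -1]
    - [0.0115, 0.038, 0, 0, 0, 0.1, -1]
    - [0.0115, 0.036, 0, 0, 0, 0.1, -1]
    - [0.0115, 0.023, 0, 0, 0, 0.1, -1]
    - [0, 0, 0, 0, 0, 0, -1]

```text
t: 5.85
tcp_pos: [0.6315, -0.2709, 0.2984]
tool_rot: [1.0, 0.015, -0.001, 0.0]
force: [-0.5, 0.2, -1.1]
finger_gap: 0.104
gripper_force: 52.8
```

```bash
python3 - <<'E'
from rail import *
s=manip.sense();print(s["tcp_pos"],s["tool_rot"],s["force"])
d=snap("wrist");save(d,"w3.png");rail(d)
plan([.617,-.277,.20],rot(.03),8,-1)
E
```

```text
[ 0.63145314 -0.27091725  0.29838166] [ 9.99887551e-01  1.49790807e-02 -7.13869588e-04  5.89317673e-05] [-0.47712594  0.24686682 -1.09690641]
bar 1005 ang 0.10197194 yrange [-0.36407589 -0.32067854] ymid x 0.61445063 ztop 0.16736617205900303 ((618.25439453125, -342.4955749511719), (15.918608665466309, 45.07719802856445), 5.222525119781494)
[[-0.0017,0.001,0.0123,-0.02,0.02,0.01,-1],[-0.0017,0.0011,0.0123,-0.01,0.02,0.01,-1],[-0.0017,0.001,0.0123,-0.02,0.02,0.01,-1],[-0.0017,0.001,0.0123,-0.01,0.02,0.01,-1],[-0.0017,0.001,0.0124,-0.02,0.03,0.01,-1],[-0.0017,0.001,0.0123,-0.01,0.02,0.01,-1],[-0.0017,0.001,0.0123,-0.02,0.02,0,-1],[-0.0018,0.001,0.0123,-0.01,0.02,0.01,-1]]
```

View pics/w3.png

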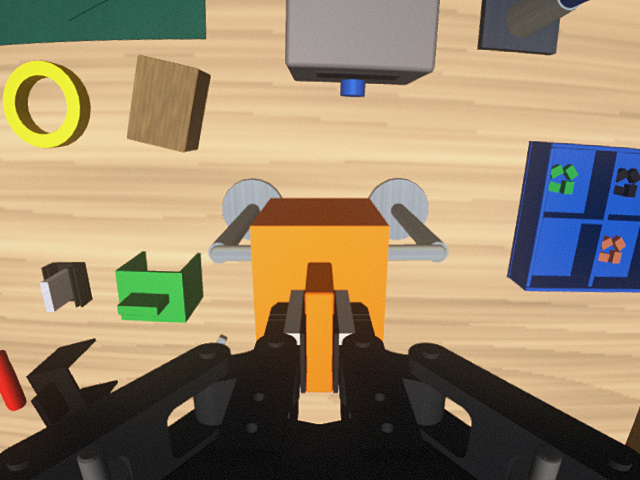

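The cover is above the rail: the bar ends show at (212,252) and (447,252) on either side of it. I'll centre it and lower it.

Request:
drive_tool:
  plan:
    - [-0.005, 0.002, 0, 0, 0, 0, -1]
    - [-0.005, 0.002, 0, 0, 0, 0, -1]
    - [-0.0045, 0.002, 0.005, 0, 0, 0, -1]
    - [0, 0, 0.015, 0, 0, 0, -1]
    - [0, 0, 0.02, 0, 0, 0, -1]
    - [0, 0, 0.02, 0, 0, 0, -1]
    - [0, 0, 0.02, 0, 0, 0, -1]
    - [0, 0, 0.015, 0, 0, 0, -1]
    - [0, 0, 0.003, 0, 0, 0, -1]
    - [0, 0, 0, 0, 0, 0, -1]

```text
t: 6.9
tcp_pos: [0.6164, -0.2733, 0.2028]
tool_rot: [1.0, 0.017, -0.0, -0.0]
force: [0.5, -0.5, 0.3]
finger_gap: 0.11
gripper_force: 52.8
```

Request:
drive_tool:
  plan:
    - [0, 0, 0.003, 0, 0, 0, -1]
    - [0, 0, 0.003, 0, 0, 0, -1]
    - [0, 0, 0, 0, 0, 0, -1]

```text
t: 7.2
tcp_pos: [0.6166, -0.2736, 0.1974]
tool_rot: [1.0, 0.017, 0.0, 0.0]
force: [0.1, -0.6, -1.5]
finger_gap: 0.107
gripper_force: 52.8
```

Request:
drive_tool:
  plan:
    - [0, 0, 0.002, 0, 0, 0, -1]
    - [0, 0, 0.002, 0, 0, 0, -1]
    - [0, 0, 0.0015, 0, 0, 0, -1]
    - [0, 0, 0, 0, 0, 0, -1]
    - [0, 0, 0, 0, 0, 0, -1]

```text
t: 7.7
tcp_pos: [0.6166, -0.2736, 0.1916]
tool_rot: [1.0, 0.017, 0.0, -0.0]
force: [-0.6, -0.1, -0.9]
finger_gap: 0.106
gripper_force: 52.7
```

Request:
drive_tool:
  plan:
    - [0, 0, 0.001, 0, 0, 0, -1]
    - [0, 0, 0.001, 0, 0, 0, -1]
    - [0, 0, 0, 0, 0, 0, -1]

```text
t: 8.0
tcp_pos: [0.6167, -0.2736, 0.1914]
tool_rot: [1.0, 0.017, 0.0, 0.0]
force: [-3.1, 1.2, 6.9]
finger_gap: 0.106
gripper_force: 54.0
```

Request:
drive_tool:
  plan:
    - [0, 0, -0.0015, 0, 0, 0, -1]
    - [0, 0, 0, 0, 0, 0, -0.6]
    - [0, 0, 0, 0, 0, 0, -0.4]
    - [0, 0, 0, 0, 0, 0, -0.2]
    - [0, 0, 0, 0, 0, 0, 0]
    - [0, 0, 0, 0, 0, 0, 0]
    - [0, 0, 0, 0, 0, 0, 0]

```text
t: 8.7
tcp_pos: [0.6166, -0.2735, 0.191]
tool_rot: [1.0, 0.017, -0.0, -0.0]
force: [0.1, -0.5, -0.1]
finger_gap: 0.496
gripper_force: 0.0
```

Request:
drive_tool:
  plan:
    - [0, 0, -0.01, 0, 0, 0, 0]
    - [0, 0, -0.03, 0, 0, 0, 0]
    - [0, 0, -0.04, 0, 0, 0, 0]
    - [0, 0, -0.04, 0, 0, 0, 0]
    - [0, 0, 0, 0, 0, 0, 0]

```text
t: 9.2
tcp_pos: [0.6198, -0.2755, 0.3197]
tool_rot: [1.0, 0.017, 0.006, 0.004]
force: [-0.5, 0.6, 0.0]
finger_gap: 0.501
gripper_force: 0.0
```

```bash
python3 - <<'E'
from p import *
d=snap("scene");a=d["image"]; 
b=snap("wrist")["image"]
cv2.imwrite("pics/c1.png",cv2.cvtColor(np.hstack([a[200:480,150:450],b[100:380,150:500]]),cv2.COLOR_RGB2BGR))
# sink rough
W=cloud(d);H=cv2.cvtColor(a,cv2.COLOR_RGB2HSV);z=W[...,2]
m=(abs(W[...,0]-.52)<.05)&(abs(W[...,1]-.03)<.04)&(z>.04)&(z<.06)
P=W[m];print(len(P),np.median(P,0))
plan([.505,.03,.22],rot(.045),9,0)
E
```

```text
120 [0.52018562 0.02637387 0.04803371]
[[-0.0113,-0.0342,0.0103,0.01,-0.02,-0.07,0],[-0.0113,-0.0342,0.0102,0.02,-0.02,-0.08,0],[-0.0113,-0.0342,0.0103,0.01,-0.02,-0.07,0],[-0.0112,-0.0342,0.0103,0.02,-0.02,-0.07,0],[-0.0112,-0.0342,0.0104,0.01,-0.02,-0.07,0],[-0.0111,-0.0343,0.0103,0.02,-0.02,-0.08,0],[-0.011,-0.0342,0.0103,0.01,-0.02,-0.07,0],[-0.011,-0.0343,0.0104,0.02,-0.02,-0.07,0],[-0.011,-0.0342,0.0104,0.01,-0.03,-0.07,0]]
```

View pics/c1.png

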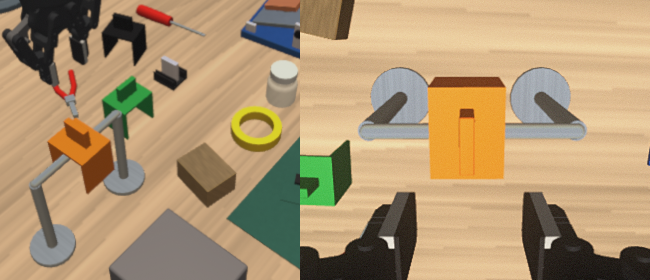

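The cover hangs level astride the bar, with its left-crop centre at (80,145), and it is released. Now to the heat sink.

Request:
drive_tool:
  plan:
    - [-0.0115, -0.034, 0, 0, 0, -0.1, 0]
    - [-0.0115, -0.034, 0.005, 0, 0, -0.1, 0]
    - [-0.0115, -0.034, 0.01, 0, 0, -0.1, 0]
    - [-0.0115, -0.034, 0.012, 0, 0, -0.1, 0]
    - [-0.0115, -0.034, 0.013, 0, 0, -0.1, 0]
    - [-0.0115, -0.034, 0.013, 0, 0, -0.1, 0]
    - [-0.011, -0.034, 0.014, 0, 0, -0.1, 0]
    - [-0.011, -0.034, 0.014, 0, 0, -0.1, 0]
    - [-0.011, -0.034, 0.012, 0, 0, 0, 0]
    - [0, 0, 0, 0, 0, 0, 0]

```text
t: 10.3
tcp_pos: [0.4968, 0.032, 0.2151]
tool_rot: [1.0, 0.026, -0.005, -0.002]
force: [0.5, 0.1, -0.1]
finger_gap: 0.499
gripper_force: 0.0
```

Request:
drive_tool:
  plan:
    - [0, 0, 0, 0, 0, 0, 0]
    - [0, 0, 0, 0, 0, 0, 0]

```text
t: 10.5
tcp_pos: [0.5029, 0.0273, 0.218]
tool_rot: [1.0, 0.024, 0.0, 0.0]
force: [0.4, -0.0, -0.6]
finger_gap: 0.5
gripper_force: 0.0
```

```bash
cat > sink.py <<'E'
from p import *
def sink(d):
    W=cloud(d);z=W[...,2];H=cv2.cvtColor(d["image"],cv2.COLOR_RGB2HSV)
    near=(abs(W[...,0]-.52)<.06)&(abs(W[...,1]-.03)<.045)
    for nm,lo,hi in(("fin",.045,.056),("low",.012,.027),("all",.003,.03)):
        k=cv2.erode((near&(z>lo)&(z<hi)&(H[...,1]<110)).astype(np.uint8),np.ones((2,2)))>0
        P=W[k]
        if len(P):
            r=cv2.minAreaRect((P[:,:2]*1000).astype(np.float32));print(nm,len(P),np.median(P[:,2]),np.round(r[0],1),np.round(r[1],1),r[2])
E
python3 - <<'E'
from sink import *
s=manip.sense();print(s["tcp_pos"],s["tool_rot"])
d=snap("wrist");sink(d);save(d,"w4.png")
plan([.5175,.030,.12],rot(.048),5,0)
E
```

```text
[0.50290867 0.02733421 0.2180205 ] [9.99722393e-01 2.35592865e-02 2.17254768e-04 2.22596358e-04]
fin 514 0.050863943763737096 [518.2  30.3] [34.9  8.7] 2.376051902770996
low 569 0.022807751836499746 [518.   30.2] [49.8 41.4] 2.637521505355835
all 2080 0.007622274304450616 [517.8  30.2] [50.3 41.4] 2.5686519145965576
[[0.0029,-0.0005,0.0196,0.01,-0.01,-0.02,0],[0.0029,-0.0004,0.0197,0,-0.01,-0.02,0],[0.0029,-0.0005,0.0196,0.01,-0.01,-0.01,0],[0.0028,-0.0004,0.0197,0,-0.01,-0.02,0],[0.0029,-0.0005,0.0196,0.01,-0.01,-0.02,0]]
```

View pics/w4.png

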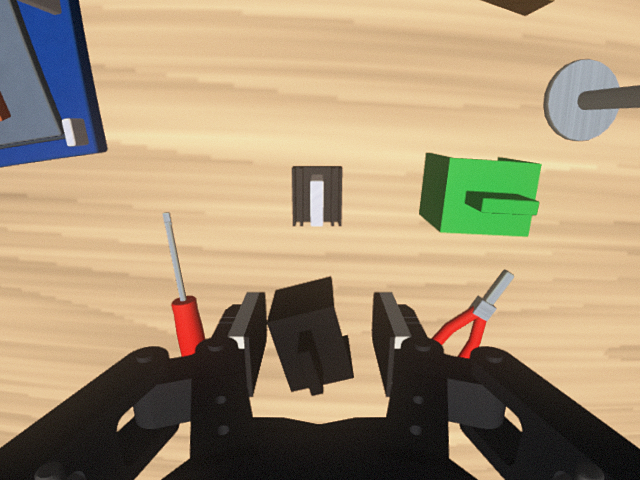

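The sink is at (317,197) with its bright fin vertical. The green and black look-alikes are clear of it. Descending on the fin.

Request:
drive_tool:
  plan:
    - [0.005, -0.001, 0.03, 0, 0, 0.1, 0]
    - [0.005, -0.001, 0.035, 0, 0, 0, 0]
    - [0.005, -0.001, 0.04, 0, 0, 0, 0]
    - [0, 0, 0.03, 0, 0, 0, 0]
    - [0, 0, 0.015, 0, 0, 0, 0]
    - [0, 0, 0, 0, 0, 0, 0]
    - [0, 0, 0, 0, 0, 0, 0]

```text
t: 11.25
tcp_pos: [0.518, 0.0308, 0.0683]
tool_rot: [1.0, 0.022, 0.0, 0.0]
force: [0.1, 0.3, 0.1]
finger_gap: 0.499
gripper_force: 0.0
```

```bash
python3 - <<'E'
from sink import *
s=manip.sense();print(s["tcp_pos"],s["tool_rot"])
d=snap("wrist");sink(d)
plan([.518,.030,.041],rot(.0445),3,0)
E
```

```text
[0.51796612 0.03081429 0.0682921 ] [9.99753095e-01 2.22171778e-02 3.72269093e-04 8.75428836e-05]
fin 1829 0.05077556160209834 [518.4  30.5] [36.9  9.4] 3.057159900665283
low 2315 0.022610858430788083 [517.9  30.2] [51.3 41.8] 2.6790263652801514
all 6194 0.007849397411373624 [518.   30.2] [51.4 41.8] 2.6790263652801514
[[-0.0001,0.0003,0.0093,0.01,-0.04,0,0],[-0.0001,0.0003,0.0093,0.01,-0.04,0.01,0],[-0.0002,0.0003,0.0093,0.01,-0.04,0,0]]
```

Request:
drive_tool:
  plan:
    - [0, 0.0002, 0.009, 0, 0, -0.1, 0]
    - [0, 0.0002, 0.009, 0, 0, 0, 0]
    - [0, 0, 0.009, 0, 0, 0, 0]
    - [0, 0, 0, 0, 0, 0, 0]
    - [0, 0, 0, 0, 0, 0, -1]
    - [0, 0, 0, 0, 0, 0, -1]
    - [0, 0, 0, 0, 0, 0, -1]
    - [0, 0, 0, 0, 0, 0, -1]
    - [0, 0, 0, 0, 0, 0, -1]
    - [0, 0, 0, 0, 0, 0, -1]
  newtons: 80

```text
t: 12.3
tcp_pos: [0.5173, 0.0313, 0.0413]
tool_rot: [1.0, 0.024, 0.0, 0.0]
force: [0.7, -0.0, -0.3]
finger_gap: 0.095
gripper_force: 79.7
```

Request:
drive_tool:
  plan:
    - [0, 0, -0.005, 0, 0, 0, -1]
    - [0, 0, -0.015, 0, 0, 0, -1]
    - [0, 0, -0.03, 0, 0, 0, -1]
    - [0, 0, -0.04, 0, 0, 0, -1]
    - [0, 0, -0.04, 0, 0, 0, -1]
    - [0, 0, -0.03, 0, 0, 0, -1]
    - [0, 0, -0.02, 0, 0, 0, -1]
    - [0, 0, 0, 0, 0, 0, -1]
    - [0, 0, 0, 0, 0, 0, -1]

```text
t: 13.2
tcp_pos: [0.5165, 0.0314, 0.2209]
tool_rot: [1.0, 0.024, -0.0, -0.0]
force: [-0.6, 1.0, -2.0]
finger_gap: 0.092
gripper_force: 79.7
```

```bash
python3 - <<'E'
from p import *
s=manip.sense();print(s["tcp_pos"],s["tool_rot"],s["force"])
d=snap("wrist");save(d,"w5.png");W=cloud(d)
import pickle;pickle.dump(d,open("w5.pkl","wb"))
plan([.55,.22,.23],rot(.1,.15),6,-1)
E
```

```text
[0.51649606 0.03144768 0.22089753] [ 9.99717296e-01  2.37756513e-02 -2.13640782e-04 -3.64218980e-05] [-0.61152422  1.00755335 -1.97913605]
[[0.0072,-0.0311,-0.0017,0.03,1.46,-0.5,-1],[0.0074,-0.0311,-0.0014,0.03,1.45,-0.5,-1],[0.0078,-0.0309,-0.0013,0.04,1.46,-0.5,-1],[0.008,-0.0309,-0.001,0.03,1.45,-0.5,-1],[0.0084,-0.0309,-0.0008,0.03,1.46,-0.5,-1],[0.0087,-0.0308,-0.0006,0.03,1.46,-0.5,-1]]
```

View pics/w5.png

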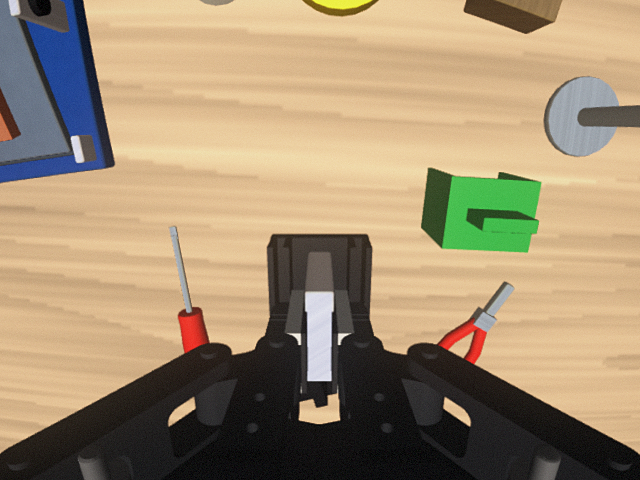

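The sink is held squarely by the fin at (318,335). Moving to look at the pad from the tilted pose.

```bash
python3 - <<'E'
from p import *
plan([.53,.295,.25],rot(.145,.29),9,-1)
E
```

```text
[[0.0029,-0.0292,-0.0033,0.09,1.86,-0.62,-1],[0.0034,-0.0291,-0.0032,0.08,1.86,-0.61,-1],[0.0038,-0.0291,-0.003,0.09,1.86,-0.62,-1],[0.0041,-0.0291,-0.0029,0.08,1.86,-0.62,-1],[0.0046,-0.029,-0.0026,0.09,1.86,-0.61,-1],[0.005,-0.029,-0.0025,0.08,1.86,-0.62,-1],[0.0054,-0.0289,-0.0022,0.09,1.86,-0.62,-1],[0.0057,-0.0289,-0.002,0.09,1.86,-0.62,-1],[0.0061,-0.0288,-0.0018,0.08,1.86,-0.61,-1]]
```

Request:
drive_tool:
  plan:
    - [0.003, -0.029, -0.0035, 0.1, 1.9, -0.6, -1]
    - [0.0035, -0.029, -0.003, 0.1, 1.9, -0.6, -1]
    - [0.004, -0.029, -0.003, 0.1, 1.9, -0.6, -1]
    - [0.004, -0.029, -0.003, 0.1, 1.9, -0.6, -1]
    - [0.0045, -0.029, -0.0025, 0.1, 1.8, -0.6, -1]
    - [0.005, -0.029, -0.0025, 0.1, 1.8, -0.6, -1]
    - [0.0055, -0.029, -0.002, 0.1, 1.8, -0.6, -1]
    - [0.0055, -0.029, -0.002, 0.1, 1.8, -0.6, -1]
    - [0.006, -0.029, -0.002, 0, 1.8, -0.6, -1]
    - [0, 0, 0, 0, 0, 0, -1]

```text
t: 14.25
tcp_pos: [0.5296, 0.2974, 0.2491]
tool_rot: [0.987, 0.072, 0.143, -0.011]
force: [-1.5, -0.3, -2.5]
finger_gap: 0.098
gripper_force: 79.6
```

Request:
drive_tool:
  plan:
    - [0, 0, 0, 0, 0, 0, -1]
    - [0, 0, 0, 0, 0, 0, -1]
    - [0, 0, 0, 0, 0, 0, -1]

```text
t: 14.55
tcp_pos: [0.5312, 0.2934, 0.2503]
tool_rot: [0.987, 0.07, 0.143, -0.01]
force: [-0.5, 1.0, -2.2]
finger_gap: 0.097
gripper_force: 79.6
```

```bash
cat > pad.py <<'E'
from p import *
def frame(P):
    c=P.mean(0)
    for _ in range(3):
        nv=np.linalg.svd(P-c,full_matrices=False)[2][2];nv=nv*np.sign(nv[2]);P=P[abs((P-c)@nv)<.003];c=P.mean(0)
    xa=np.array([0,0,1])-nv[2]*nv;xa/=np.linalg.norm(xa);ya=np.cross(nv,xa)
    q=np.stack([(P-c)@xa,(P-c)@ya],1)*1000
    r=cv2.minAreaRect(q.astype(np.float32));a=r[2];sz=r[1]
    if a>45:a-=90;sz=sz[::-1]
    C=c+xa*r[0][0]/1e3+ya*r[0][1]/1e3
    xr=xa*np.cos(np.radians(a))+ya*np.sin(np.radians(a))
    return len(P),C,nv,xr,sz,a
def pad(d):
    W=cloud(d);H=cv2.cvtColor(d["image"],cv2.COLOR_RGB2HSV);h,s=H[...,0],H[...,1];x,y,z=[W[...,i] for i in range(3)]
    reg=(abs(x-.605)<.09)&(abs(y-.295)<.09)
    m=reg&(z>.055)&(z<.12)&((h<13)|(h>172))&(s>100)
    m=cv2.morphologyEx(m.astype(np.uint8),cv2.MORPH_OPEN,np.ones((3,3)))
    nn,lab,st,_=cv2.connectedComponentsWithStats(m);m=lab==1+st[1:,4].argmax()
    for nm,P in(("pad",W[m]),("base",W[reg&(h>100)&(h<125)&(s>150)&(z>.012)&(z<.028)])):
        n,C,nv,xr,sz,a=frame(P)
        print(nm,n,"C",np.round(C,4),"slope",round(np.arccos(nv[2]),4),"n-yaw",round(np.arctan2(-nv[1],-nv[0]),4),"x-yaw",round(np.arctan2(xr[1],xr[0]),4),np.round(sz,1),"a",round(a,2))
def fin(d):
    s=manip.sense();T=np.eye(4);T[:3,:3]=R.from_quat(s["tool_rot"]).as_matrix();T[:3,3]=s["tcp_pos"]
    W=(cloud(d)-T[:3,3])@T[:3,:3];v=d["image"].min(-1)
    x,y,z=[W[...,i] for i in range(3)]
    m=(abs(x)<.025)&(abs(y)<.009)&(z<.0)&(z>-.02)
    P=W[m];r=cv2.minAreaRect((P[:,:2]*1000).astype(np.float32));print("fin top tool",len(P),np.median(P,0),r)
    if len(P)>20: A=np.c_[P[:,0],np.ones(len(P))];print("pitch",np.linalg.lstsq(A,P[:,2],rcond=None)[0])
    m=(x>.0125)&(x<.027)&(abs(y)<.024)&(z>.014)&(z<.024)
    P=W[m];print("low fins",len(P),np.median(P,0),cv2.minAreaRect((P[:,:2]*1000).astype(np.float32)))
    A=np.c_[P[:,:2],np.ones(len(P))];print("plane",np.linalg.lstsq(A,P[:,2],rcond=None)[0], "xmax,y",np.percentile(P[:,0],99),np.percentile(P[:,1],[1,99]))
E
python3 - <<'E'
from pad import *
s=manip.sense();print(s["tcp_pos"],R.from_quat(s["tool_rot"]).as_matrix().round(3).tolist(),s["force"])
d=snap("wrist");save(d,"w6.png");pad(d);fin(d)
E
```

```text
[0.53117243 0.29343549 0.25032666] [[0.949, 0.14, 0.281], [0.135, -0.99, 0.039], [0.284, 0.0, -0.959]] [-0.50676512  0.97755448 -2.1763936 ]
pad 6616 C [0.6032 0.2975 0.0849] slope 0.2972 n-yaw 0.1483 x-yaw 0.1422 [69.2 63.6] a -0.33
base 1605 C [0.5981 0.2968 0.0207] slope 0.0001 n-yaw 1.1631 x-yaw 1.7185 [137.5 118. ] a 31.82
fin top tool 3312 [ 0.01064501 -0.00041177 -0.0091885 ] ((1.5889101028442383, -1.9635009765625), (37.330257415771484, 17.72393035888672), 11.1253662109375)
pitch [ 0.04473184 -0.00975229]
low fins 1218 [ 0.01921683 -0.00039899  0.01907206] ((19.499351501464844, -0.3411712646484375), (13.962242126464844, 42.3396110534668), 0.037915490567684174)
plane [ 0.06074078 -0.00492195  0.01819765] xmax,y 0.026192558010581152 [-0.02127391  0.02061598]
```

View pics/w6.png

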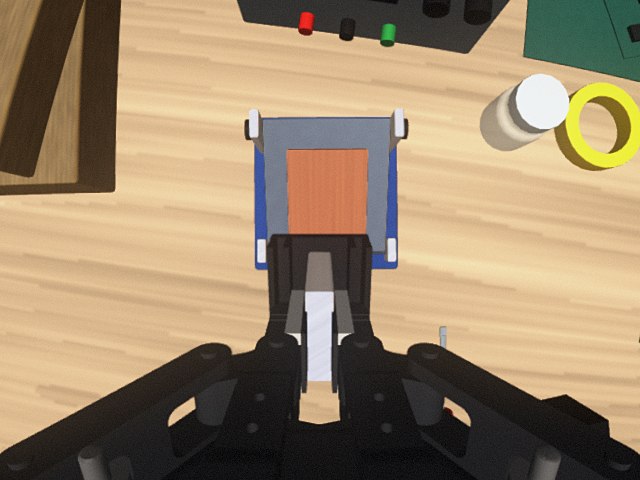

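The copper pad spans (287–368, 150–235) with the held sink just below it. I'll check the in-hand tilt and plan the approach.

```bash
cat > go.py <<'E'
from pad import *
C=np.array([.6031,.2973,.0847]);YAW,SL=.144,.297
def goal(h,dx=.0008):
    r=rot(YAW,SL);return C+r.apply([-dx,0,-.041-h]),r
def tilt(d):
    s=manip.sense();M=R.from_quat(s["tool_rot"]).as_matrix()
    W=(cloud(d)-s["tcp_pos"])@M;v=d["image"].min(-1);x,y,z=[W[...,i] for i in range(3)]
    for nm,m in(("top",(v>150)&(abs(x)<.02)&(abs(y)<.0045)&(abs(z+.009)<.003)),("low",(x>.013)&(x<.0245)&(abs(y)<.021)&(abs(y)>.007)&(abs(z-.019)<.0022))):
        P=W[m];A=np.c_[P[:,:2],np.ones(len(P))];k=np.linalg.lstsq(A,P[:,2],rcond=None)[0];print(nm,len(P),k.round(4),np.percentile(P[:,0],[1,99]))
E
python3 - <<'E'
from go import *
d=snap("wrist");tilt(d)
p,r=goal(.025);print(p);plan(p,r,6,-1)
p,r=goal(.006);print(p)
E
```

```text
top 2152 [ 0.0024  0.007  -0.0093] [-0.01598656  0.01891575]
low 679 [-0.001   0.0008  0.0189] [0.01315028 0.02441618]
[0.58322777 0.29441845 0.14757632]
[[0.0033,0.0011,0.0189,0.01,0.08,-0.03,-1],[0.0033,0.0011,0.019,0.01,0.07,-0.03,-1],[0.0032,0.001,0.0189,0.01,0.08,-0.03,-1],[0.0033,0.0011,0.019,0.01,0.07,-0.03,-1],[0.0032,0.0011,0.0189,0.02,0.08,-0.03,-1],[0.0031,0.0011,0.019,0.01,0.07,-0.03,-1]]
[0.58873062 0.29521639 0.12940816]
```

Request:
drive_tool:
  plan:
    - [0.0035, 0.001, 0.019, 0, 0.1, 0, -1]
    - [0.0035, 0.001, 0.019, 0, 0.1, 0, -1]
    - [0.0035, 0.001, 0.019, 0, 0.1, -0.1, -1]
    - [0.003, 0.001, 0.019, 0, 0.1, 0, -1]
    - [0.003, 0.001, 0.019, 0, 0, 0, -1]
    - [0.003, 0.001, 0.018, 0, 0, -0.1, -1]
    - [0, 0, 0, 0, 0, 0, -1]
    - [0, 0, 0, 0, 0, 0, -1]
    - [0, 0, 0, 0, 0, 0, -1]

```text
t: 15.55
tcp_pos: [0.5832, 0.296, 0.1497]
tool_rot: [0.986, 0.072, 0.148, -0.01]
force: [-0.9, 0.2, -1.4]
finger_gap: 0.097
gripper_force: 79.6
```

```bash
python3 - <<'E'
from go import *
s=manip.sense();print(s["tcp_pos"],s["force"],s["ft_torque"])
d=snap("wrist");pad(d)
p,r=goal(.004,.0012);print(p);plan(p,r,5,-1)
for n in ("top","scene"):pad(snap(n))
E
```

```text
[0.58323096 0.29596174 0.149706  ] [-0.88591021  0.1704154  -1.37427359] [-0.02095126  0.21964537  0.0505747 ]
pad 4784 C [0.603  0.2975 0.0848] slope 0.2965 n-yaw 0.1481 x-yaw 0.1465 [70.1 63.8] a -0.09
base 3673 C [0.6121 0.299  0.0207] slope 0.001 n-yaw -2.3694 x-yaw -2.9941 [147.9 137.9] a -35.79
[0.58893134 0.29524549 0.12737866]
[[-0.0003,0.0003,0.0046,0,-0.02,0.02,-1],[-0.0003,0.0004,0.0047,0,-0.02,0.02,-1],[-0.0002,0.0003,0.0046,0.01,-0.02,0.01,-1],[-0.0003,0.0003,0.0046,0,-0.01,0.02,-1],[-0.0003,0.0003,0.0047,0,-0.02,0.02,-1]]
pad 241 C [0.6127 0.298  0.0871] slope 0.3125 n-yaw 0.1378 x-yaw 0.1329 [48.  61.8] a -0.26
base 812 C [0.6098 0.2958 0.0201] slope 0.002 n-yaw -0.2061 x-yaw 0.1394 [144.9 135.3] a 19.8
pad 500 C [0.6047 0.2939 0.0837] slope 0.2874 n-yaw 0.2177 x-yaw 0.1647 [70.4 66.1] a -2.91
base 1042 C [0.6165 0.2925 0.0194] slope 0.0047 n-yaw 1.8061 x-yaw 1.7186 [135.3 145.8] a -5.01
```

```bash
sed -i 's/C=np.array.*/C=np.array([.6030,.2974,.0847]);YAW,SL=.1455,.2965/' go.py; python3 - <<'E'
from go import *
p,r=goal(.003,.0012);plan(p,r,4,-1)
E
```

```text
[[-0.0003,0.0004,0.006,0.01,-0.03,0.01,-1],[-0.0004,0.0005,0.006,0.01,-0.03,0,-1],[-0.0003,0.0004,0.0061,0,-0.03,0.01,-1],[-0.0003,0.0004,0.006,0.01,-0.03,0,-1]]
```

Request:
drive_tool:
  plan:
    - [-0.0003, 0.0004, 0.006, 0, -0.1, 0, -1]
    - [-0.0003, 0.0004, 0.006, 0, 0, 0, -1]
    - [-0.0003, 0.0004, 0.006, 0, 0, 0, -1]
    - [-0.0003, 0.0004, 0.006, 0, 0, 0, -1]
    - [0, 0, 0, 0, 0, 0, -1]
    - [0, 0, 0, 0, 0, 0, -1]
    - [0, 0, 0, 0, 0, 0, -1]

```text
t: 16.4
tcp_pos: [0.5892, 0.2953, 0.1254]
tool_rot: [0.986, 0.072, 0.147, -0.01]
force: [1.4, 0.3, -1.1]
finger_gap: 0.094
gripper_force: 79.6
```

```bash
cat > st.py <<'E'
from go import *
f=[]
for i in range(3):
    s=manip.sense();f.append(s["force"])
M=R.from_quat(s["tool_rot"]);p,r=goal(0,.0012)
print("err in tool (h along -z)",np.round(1000*M.inv().apply(p-s["tcp_pos"]),2),"rot err deg",np.degrees((M.inv()*r).as_rotvec()).round(2),"F tool",M.inv().apply(np.mean(f,0)).round(2),"torque tool",M.inv().apply(s["ft_torque"]).round(3))
E
python3 st.py
```

```text
err in tool (h along -z) [ 0.27 -0.04  2.05] rot err deg [0.05 0.06 0.02] F tool [ 1.03 -0.06  1.45] torque tool [-0.006 -0.192 -0.026]
```

Request:
drive_tool:
  plan:
    - [0.0002, 0, 0.001, 0, 0, 0, -1]
    - [0, 0, 0.0005, 0, 0, 0, -1]
    - [0, 0, 0.0005, 0, 0, 0, -1]
    - [0, 0, 0, 0, 0, 0, -1]
    - [0, 0, 0, 0, 0, 0, -1]

```text
t: 16.9
tcp_pos: [0.5898, 0.2954, 0.1236]
tool_rot: [0.986, 0.072, 0.147, -0.01]
force: [0.1, 0.3, -1.8]
finger_gap: 0.095
gripper_force: 79.6
```

```bash
python3 st.py
```

```text
err in tool (h along -z) [ 0.18 -0.09  0.08] rot err deg [0.05 0.07 0.02] F tool [-0.4  -0.27  1.78] torque tool [ 0.023 -0.191  0.015]
```

Request:
drive_tool:
  plan:
    - [0, 0, 0.0005, 0, 0, 0, -1]
    - [0, 0, 0.0005, 0, 0, 0, -1]
    - [0, 0, 0.0005, 0, 0, 0, -1]
    - [0, 0, 0.0005, 0, 0, 0, -1]
    - [0, 0, 0, 0, 0, 0, -1]
    - [0, 0, 0, 0, 0, 0, -1]

```text
t: 17.5
tcp_pos: [0.5904, 0.2955, 0.1218]
tool_rot: [0.986, 0.072, 0.147, -0.01]
force: [-1.2, 0.6, -0.3]
finger_gap: 0.095
gripper_force: 79.9
```

```bash
python3 st.py
```

```text
err in tool (h along -z) [ 0.12 -0.07 -1.82] rot err deg [0.05 0.06 0.02] F tool [-1.08 -0.74 -0.07] torque tool [ 0.021 -0.254 -0.03 ]
```

Request:
drive_tool:
  plan:
    - [0, 0, 0.0005, 0, 0, 0, -1]
    - [0, 0, 0.0005, 0, 0, 0, -1]
    - [0, 0, 0.0005, 0, 0, 0, -1]
    - [0, 0, 0.0005, 0, 0, 0, -1]
    - [0, 0, 0, 0, 0, 0, -1]
    - [0, 0, 0, 0, 0, 0, -1]

```text
t: 18.1
tcp_pos: [0.591, 0.2956, 0.1199]
tool_rot: [0.986, 0.072, 0.147, -0.01]
force: [-1.6, 0.0, 3.2]
finger_gap: 0.099
gripper_force: 80.4
```

```bash
python3 st.py
```

```text
err in tool (h along -z) [ 0.11 -0.06 -3.83] rot err deg [0.05 0.06 0.02] F tool [-0.59 -0.26 -3.55] torque tool [-0.004 -0.293 -0.045]
```

Request:
drive_tool:
  plan:
    - [0, 0, 0.0005, 0, 0, 0, -1]
    - [0, 0, 0.0005, 0, 0, 0, -1]
    - [0, 0, 0.0005, 0, 0, 0, -1]
    - [0, 0, 0.0005, 0, 0, 0, -1]
    - [0, 0, 0, 0, 0, 0, -1]
    - [0, 0, 0, 0, 0, 0, -1]

```text
t: 18.7
tcp_pos: [0.5916, 0.2957, 0.118]
tool_rot: [0.986, 0.072, 0.147, -0.01]
force: [-2.8, -0.7, 4.6]
finger_gap: 0.098
gripper_force: 80.7
```

```bash
python3 st.py
```

```text
err in tool (h along -z) [ 0.13 -0.06 -5.81] rot err deg [0.05 0.06 0.02] F tool [-1.44  0.33 -5.23] torque tool [ 0.055 -0.355  0.001]
```

Request:
drive_tool:
  plan:
    - [0, 0, 0.0004, 0, 0, 0, -1]
    - [0, 0, 0.0004, 0, 0, 0, -1]
    - [0, 0, 0.0003, 0, 0, 0, -1]
    - [0, 0, 0, 0, 0, 0, -1]
    - [0, 0, 0, 0, 0, 0, -1]
    - [0, 0, 0, 0, 0, 0, -1]

```text
t: 19.3
tcp_pos: [0.5919, 0.2957, 0.117]
tool_rot: [0.986, 0.072, 0.147, -0.01]
force: [-3.4, -0.9, 6.5]
finger_gap: 0.097
gripper_force: 80.9
```

```bash
python3 st.py; python3 - <<'E'
from go import *
d=snap("wrist");save(d,"w7.png");pad(d);tilt(d)
W=cloud(d);r=rot(YAW,SL);L=(W-C)@r.as_matrix()*[1,-1,-1]  # pad frame
x,y,z=[L[...,i]*1000 for i in range(3)]
H=cv2.cvtColor(d["image"],cv2.COLOR_RGB2HSV)
pl=(x>37)&(x<50)&(abs(y)<45)&(abs(z+16)<5)
pd=((H[...,0]<13)|(H[...,0]>172))&(H[...,1]>100)&(abs(x)<36)&(abs(y)<33)&(abs(z)<14)
sk=(x>15)&(x<26)&(abs(y)<24)&(z>-12)&(z<25)&(H[...,1]<90)
print("plate z",np.median(z[pl]),pl.sum(),"pad z",np.median(z[pd]),pd.sum(),"pad x/y ext",np.percentile(x[pd],[.5,99.5]),np.percentile(y[pd],[.5,99.5]))
print("sink x max",np.percentile(x[sk],99.5),"y",np.percentile(y[sk],[.5,99.5]))
E
```

```text
err in tool (h along -z) [ 0.13 -0.07 -6.81] rot err deg [0.05 0.06 0.02] F tool [-1.44  0.36 -7.2 ] torque tool [-0.003 -0.388  0.017]
pad 6507 C [0.6065 0.298  0.0791] slope 0.2963 n-yaw 0.1456 x-yaw 0.1449 [66.6 64. ] a -0.04
base 3517 C [0.6245 0.3007 0.0207] slope 0.0004 n-yaw 2.9324 x-yaw -2.9954 [123.2 138.1] a 20.36
top 2116 [ 0.002   0.0091 -0.0094] [-0.01595832  0.01896533]
low 675 [-0.012  -0.0001  0.0189] [0.01315502 0.02442864]
plate z nan 0 pad z -6.408979750231165 6864 pad x/y ext [-28.97098478  34.89047788] [-31.55341226  31.80026404]
sink x max 25.210542784608442 y [-20.47454254  21.07438405]
  return _methods._mean(a, axis=axis, dtype=dtype,
  ret = ret.dtype.type(ret / rcount)
```

View pics/w7.png

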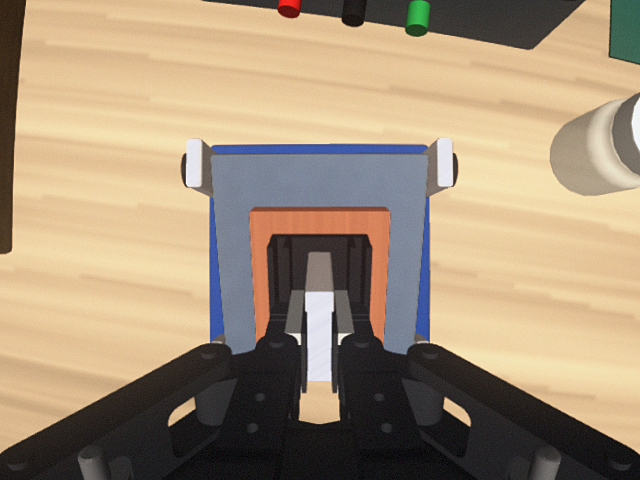

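The sink is on the copper pad with an even margin (pad 250–390 columns, sink 267–372), pressed in about 6.3 mm with the slope unchanged. Quick check that the cover is still hanging, then hand in.

```bash
python3 - <<'E'
from go import *
d=snap("scene");W=cloud(d);H=cv2.cvtColor(d["image"],cv2.COLOR_RGB2HSV)
m=(H[...,0]>6)&(H[...,0]<22)&(H[...,1]>185)&(abs(W[...,0]-.617)<.06)&(abs(W[...,1]+.275)<.05)&(W[...,2]>.09)
P=W[m];print(len(P),np.percentile(P,[2,50,98],axis=0).round(3).tolist())
if len(P)>200 and np.percentile(P[:,2],98)>.16: print(manip.sign_off())
E
```

```text
2495 [[0.585, -0.302, 0.112], [0.636, -0.279, 0.168], [0.653, -0.249, 0.202]]
the job is handed in; nothing more can be done
None
```

The orange cover is hanging astride the rail, let go. The heat sink is gripped flush and centred on the copper pad, pressed in about 6.3 mm (around 8 N on the pad). The job was handed in at about 19.5 s of the 51 s, and no result came back.

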